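# Put a cup away in the roll-top damp box

## Task

Put the blue cup away in the roll-top damp box: roll the slatted cover right back, past its balance point, so that it stays fully open by itself with nothing holding it, then set the cup down gently, upright on the round cork board inside, and let go of it. Then lead the cover down again under control, without letting it drop, and press it past its catch until it is fully shut, and let go. Keep the cup upright and leave the other ware and tools on the table where they are.

Things in the scene. Friction and masses are not known exactly. Their poses are not given: they have to be found in the camera images.
- cover (a joint): roll-top cover: rigid arc of brown wooden slats (0.4 to 0.65 kg, 222 mm wide, outer radius 149 mm) rolling on a circular track about point box_axis. Value in rad: 0 fully shut, 1.31 fully open (hard stops); opening carries the handle up, over the top and away from the robot. Track friction about 0.3 N at the handle. Balance point near 0.57: below 0.45 it falls shut, above 0.7 it falls open and stays
- catch_ball (a point): brass sprung ball catch inside the box by the left end panel. It acts between about 0.17 and 0.03 rad of the cover: a cover let down comes to rest ajar on it at about 0.17, stays there, and must be pressed at the handle along the track (about 6 to 8 N) past it to 0. Opening from shut takes about 8 to 11 N at the handle until the catch gives
- handle (a point): middle of the cover's steel bar handle: round bar 14 mm thick, 120 mm long, parallel to the y axis of box_axis, on a post at each end; moves with the cover. Bar centre 185 mm from the box_axis line, 36 mm clear of the slats' outer face. Its elevation seen from box_axis is 0.873 rad + joint value, counted from level on the robot's side: 50 degrees shut, 125 open (past the top)
- box_axis (a point): centre of the cover's circular track, mid-width of the fixed damp box, 35 mm above the table. x axis points from the box's front to its back (away from the robot, turned by the box's yaw), y along its width, z up. Light wooden half-round end panels 10 mm thick, radius 165 mm, 250 mm apart outside, 230 inside; white floor 12 mm above the table; fixed rear hood
- sill (a point): middle of the top edge of the box's front sill, 94 mm above the table, 135 mm in front of box_axis. With the cover open the way in from above reaches from the sill to 25 mm behind box_axis
- board_top (a point): centre of the top face of the round cork board that lies fixed on the damp box's floor (diameter 100 mm, 10 mm thick, top 22 mm above the table); hidden while the cover is shut, at varying places inside. The cup's centre belongs within 25 mm of its centre
- cup_mid (a point): centre of the blue cup, half-way up: a glazed cup without handle, 70 mm high, up to 60 mm wide, open at the top, weight about 0.2 kg; its z axis points up. It stands on the table, left or right of the box
- bowl: red-brown bowl, 100 mm wide, 50 mm high, origin under its centre: a bystander that can change places with the cup
- jar: white jar with a wooden cap, 72 mm wide, 85 mm high, origin under its centre: a bystander that can change places with the cup
- crock: ribbed crock with tools, 84 mm wide, 210 mm high with the tools, origin under its centre: a bystander
- rolling_pin: wooden rolling pin, 44 mm thick, 300 mm long along its y axis, lying on the right: a bystander
- brush: flat brush with a wooden handle lying on the right: a bystander
- glass: empty glass, 72 mm wide, 100 mm high, origin under its centre: a bystander
Not all that is in view belongs to the job. Of the things that look like the part that bears cup_mid, the smaller one is meant.

How it is judged:
By the outcome, as a careful person would: the job done as asked, in the order asked, and still so for the second after the job is handed in, with the robot touching nothing.
It also fails if it takes over 72 s, if anything falls off the work surface, if the arm or the gripper's body presses on something with over 40 N, if the wrist force passes 120 N, or if a joint passes its speed limit or range.

## Robot

A 7-joint arm with a two-finger parallel gripper is mounted at the origin on the work surface. World frame = base frame: x ahead of the robot, y to its left, z up, the work surface at z = 0. Lengths are in m, angles in degrees, forces in N, time in s.
With the tool pointing down it reaches from about 0.425 to 0.875 m from the base axis. Payload 4.7 kg.
Tool frame: the origin (TCP) lies midway between the tips of the shut fingers; the grasp point (between the pads) lies 19 mm behind it; z points along the fingers, y is the direction in which the jaws open and shut (so a half turn about z gives the same grasp; the last joint's range is limited). The gripper opens to 87 mm and grips with 3 to 60 N. Pads are 19 mm wide; open, the fingers measure 117 mm over their backs; the gripper's body (75 mm by 190 mm) begins 51 mm behind the grasp point.
Start: joints at [74.433, 18.392, -4.016, 83.108, 1.295, 78.541, -3.26], TCP at [0.183, -0.624, 0.223] pointing down, gripper open.
Joint ranges: [-163.93, 163.93], [-17.29, 119.83], [-79.2, 71.16], [3.27, 140.29], [-89.18, 269.18], [5.43, 117.66], [-154.24, 154.24]. Speed limits (degrees/s): [147.25, 147.25, 180, 180, 180, 180, 180].

## Interface

Orientations are given as [roll, pitch, yaw] about the fixed x, y, z axes, in that order (R = Rz(yaw) Ry(pitch) Rx(roll)).
In Python, from cell import env gives the robot as it stands.
- The arm moves only by the tool apply_moves, never from a script. Its argument "targets" is a list of rows, each a list of 2 entries, a list of its own where there are three numbers: the shift along the world's x, y, z in mm, then the turn, a rotation vector about the world's x, y, z in rad. A call has 1 to 8 rows; each row is the pose to reach, as a shift and turn from the pose commanded when the call began; what a row does not reach only later rows make up. A row lasts 1/10 s, in which the tool goes at most 50 mm and 8.59 degrees, less where a joint would pass 70% of its speed; a pose out of reach is approached as far as the arm can. A call with a gripper value outside its range is refused whole. "hand" is the finger opening in mm, from 0 to 87, set as the call begins (left out, the last holds). The fingers move at their own pace and stop on an object; "squeeze" is the grip in N (left out, the last holds). Time passes only in rows, so rows that repeat a pose let the fingers close. It gives the time, the measured TCP pose, the force and the opening at its end, in the units of the state.
- env.get_obs(): the state, without advancing time (a new reading comes with each control period).
- env.read_camera(name): name is "side" or "top" or "wrist"; returns a dict with "image" (400x640x3 uint8, red, green, blue), "camera_matrix" (3x3 intrinsics, pixels), "k1" (the pictures are not rectified: a ray, as slopes to the right and down, at radius r is drawn at 1 + k1 r^2 times it, then the intrinsics apply), "camera_from_world" (4x4, takes a point from world to camera coordinates); the wrist camera has in their place "mount" (4x4, takes a point from camera to tool coordinates, whose origin is the TCP and whose axes are the flange's). Camera axes: x right, y down, z forward; pixel columns grow to the right and rows downward; lengths in m; the calibration is good to about 2 mm. A picture is of the moment at which its call begins: read the wrist's pose just before it. There is no depth.
- env.sign_off(): hands the job in, once; it reports no verdict.
Trained networks look in a picture, given as the dict that the camera call returned (one of the last four; its "shot" number tells which), for a name from the list of things; names that differ only in an ending like _2 or _b are one class to them, and where a whole thing is asked for, a point or a joint stands for the part that bears it (a point fixed in the world has none). Each returns a list of dicts, best first, with "conf" (0 to 1); they miss things now and then, are a little off and sometimes report something else, mostly with a low value. They report only what shows in the picture. A call takes as long as a camera call. They do not tell look-alikes from the thing itself.
- env.regions_of(picture, target): "region" (400x640 bool, what is visible of it) and "rect" ([left, top, right, bottom] in pixels, round what is visible of it).
The state is a dict: "time_s": time; "qpos": joint angles; "joint_velocities": joint speeds; "effort": joint torques, N m; "tool_pos": TCP position; "tool_rot": TCP orientation; "force": force on the tool from outside, world axes, zero at the start; "wrist_torque": the same for the moment, N m; "grip_width": finger opening in m.
Only numpy, scipy, OpenCV 4.12 (cv2) and the standard library are available. Lean on these libraries where they do the work, as an engineer would, in place of code of your own. Each camera call takes 0.05 s, during which the arm holds its last target. There are 200 camera calls.

## Working session

There is one attempt and no reset: what is moved stays moved. The work goes in short steps, Python scripts to look and compute and a tool call to move; the robot and the scene stay as the last step left them, time stands still between calls to the robot, and variables do not carry over. Pictures are saved under pics/ and viewed, about 8 in all and at most 12, crops included, and the job is handed in when it is done.

Besides the shell and the picture viewer there is one more tool, called after ">>>" in YAML: its name, and indented under it one key for each argument. apply_moves: Moves the arm, as the interface text tells. Its arguments: {"type":"object","properties":{"targets":{"type":"array","items":{"type":"array"}},"hand":{"type":"number"},"squeeze":{"type":"number"}},"required":["targets"]}

```bash
mkdir -p pics; ls; python3 - <<'E'
from cell import env
import cv2,numpy as np
o=env.get_obs(); print(o['time_s'],o['tool_pos'],o['tool_rot'],o['force'],o['grip_width'])
for n in ['side','top']:
    p=env.read_camera(n); print(n,p['camera_matrix'].tolist(),p['k1'],np.round(p['camera_from_world'],4).tolist())
    cv2.imwrite(f'pics/{n}0.png',p['image'][:,:,::-1])
    for t in ['cover','handle','cup_mid','bowl','jar','glass','crock']:
        for r in env.regions_of(p,t)[:3]: print(t,round(r['conf'],2),r['rect'],r['region'].sum())
E
```

```text
pics
0.0 [ 0.18302644 -0.62309303  0.22141924] [-1.79885273e+02  6.07892333e-03  1.63759329e+01] [-0.07969602 -1.01522693 -0.62663732] 0.08679705249351549
side [[419.7371275076849, 0.0, 320.47771346528197], [0.0, 419.7371275076849, 196.60036800191563], [0.0, 0.0, 1.0]] -0.019718458325672074 [[0.9916, -0.1288, -0.0136, -0.5489], [-0.1152, -0.8289, -0.5474, 0.1527], [0.0592, 0.5444, -0.8367, 1.4041], [0.0, 0.0, 0.0, 1.0]]
cover 0.6 [276.8, 168.8, 347.8, 235.9] 3745
cover 0.31 [265.3, 158.9, 373.2, 262.5] 9057
handle 0.98 [276.4, 171.0, 349.3, 235.8] 3757
handle 0.69 [269.1, 160.3, 375.9, 267.0] 9123
cup_mid 0.91 [348.0, 112.4, 368.1, 144.0] 484
cup_mid 0.61 [319.2, 132.4, 332.8, 154.0] 276
bowl 0.76 [273.6, 129.4, 297.7, 154.8] 449
jar 0.86 [283.8, 296.1, 313.2, 332.0] 644
glass 0.57 [379.5, 344.3, 407.7, 380.5] 701
crock 0.96 [309.5, 66.9, 332.5, 127.4] 857
crock 0.33 [265.8, 161.8, 374.9, 267.1] 9252
top [[369.5853473248866, 0.0, 323.6142035480201], [0.0, 369.5853473248866, 194.5252267437978], [0.0, 0.0, 1.0]] 0.018000304708518742 [[0.0058, -0.9999, 0.0138, -0.0138], [-0.9803, -0.0084, -0.1972, 0.5949], [0.1973, -0.0123, -0.9803, 1.1784], [0.0, 0.0, 0.0, 1.0]]
cover 0.69 [282.5, 170.5, 368.2, 251.6] 4988
handle 0.76 [282.4, 171.5, 369.8, 254.3] 5009
cup_mid 0.77 [202.5, 139.3, 233.6, 164.4] 545
cup_mid 0.66 [215.4, 175.6, 238.3, 197.5] 307
bowl 0.33 [275.2, 151.5, 378.1, 264.0] 8036
jar 0.93 [400.0, 230.7, 424.8, 250.9] 473
jar 0.39 [275.0, 149.3, 377.9, 264.2] 7962
glass 0.92 [449.0, 155.2, 483.8, 183.1] 547
glass 0.29 [280.6, 172.6, 368.1, 253.7] 4835
crock 0.77 [142.6, 160.0, 198.2, 199.6] 1046
crock 0.33 [398.9, 228.3, 425.2, 252.5] 539
```

```bash
python3 - <<'E'
import cv2,numpy as np
t=cv2.imread('pics/top0.png')[90:300,130:500]; s=cv2.imread('pics/side0.png')[60:390,240:440]
cv2.imwrite('pics/a.png',cv2.resize(t,None,fx=2.1,fy=2.1,interpolation=cv2.INTER_CUBIC)); cv2.imwrite('pics/b.png',cv2.resize(s,None,fx=1.8,fy=1.8,interpolation=cv2.INTER_CUBIC))
E
```

```text
(no output)
```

View pics/a.png

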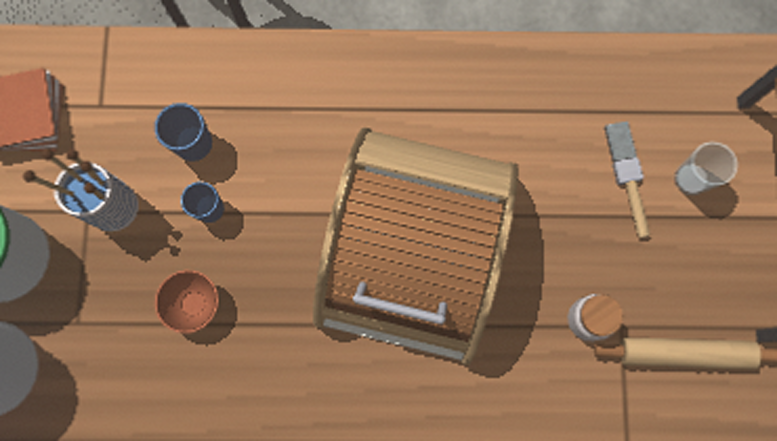

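View pics/b.png

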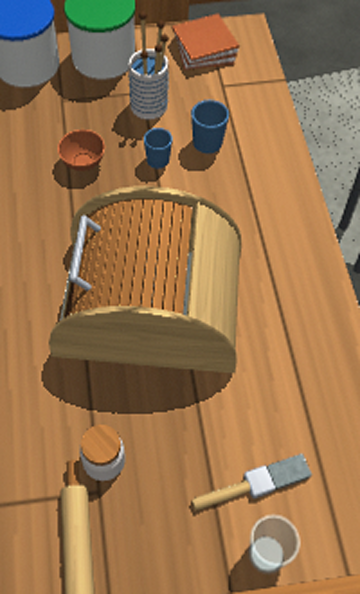

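The top view shows the box at about (327,207), turned slightly, with the handle from about (301,230) to (341,239). Two blue cups are on the left, a bigger one at (218,152) and a smaller one at (227,187). In the side view they are at about (358,128) and (326,143). The lid-like things and the blue in the crock at (170,180) are not cups, so I choose the small one.

```bash
cat > h.py <<'E'
import numpy as np,cv2
from scipy.optimize import least_squares
def proj(p,P):
    P=np.atleast_2d(P); T=np.array(p['camera_from_world']); c=P@T[:3,:3].T+T[:3,3]
    s=c[:,:2]/c[:,2:]; s=s*(1+p['k1']*(s**2).sum(1,keepdims=True)); K=p['camera_matrix']
    return s*[K[0,0],K[1,1]]+[K[0,2],K[1,2]]
def cyl(x,y,z0,r0,z1,r1):
    a=np.linspace(0,2*np.pi,40); 
    return np.vstack([np.c_[x+r*np.cos(a),y+r*np.sin(a),0*a+z] for z,r in((z0,r0),(z1,r1))])
def bbox(uv): return np.r_[uv.min(0),uv.max(0)]
def fitcyl(obs,h,r,x0,taper=0.8,z0=0):
    f=lambda q:np.concatenate([bbox(proj(p,cyl(q[0],q[1],z0,r*taper,z0+h,r)))-np.array(b) for p,b in obs])
    s=least_squares(f,x0,loss='soft_l1'); return s.x,np.round(f(s.x),1)
def boxpt(q,P):
    c,s=np.cos(q[2]),np.sin(q[2]); P=np.atleast_2d(P)
    return np.c_[q[0]+c*P[:,0]-s*P[:,1],q[1]+s*P[:,0]+c*P[:,1],P[:,2]+0.035]
E
python3 - <<'E'
from h import *
from cell import env
ps={n:env.read_camera(n) for n in('side','top')}
obs={}
for n,p in ps.items():
    hsv=cv2.cvtColor(p['image'],cv2.COLOR_RGB2HSV)
    m=((hsv[...,1]<60)&(hsv[...,2]>110)).astype(np.uint8)
    l,t,r,b=(295,222,348,245) if n=='top' else (272,175,300,225)
    w=np.zeros_like(m); w[t:b,l:r]=m[t:b,l:r]
    k,lab,st,ce=cv2.connectedComponentsWithStats(w)
    print(n,[(s.tolist(),c.round(1).tolist()) for s,c in zip(st[1:],ce[1:]) if s[4]>10])
    i=1+np.argmax(st[1:,4]); ys,xs=np.nonzero(lab==i); obs[n]=(xs,ys); 
    print('\n'.join(''.join('#' if v else '.' for v in row) for row in w[t:b,l:r]))
for nm,h,r,x0,tp in[('cup_mid',.07,.03,(.6,.3),.75),('bowl',.05,.05,(.45,.3),.5),('jar',.085,.036,(.4,-.2),1),('crock',.13,.042,(.6,.4),1)]:
    o=[]
    for p in ps.values():
        R=[x for x in env.regions_of(p,nm) if x['region'].sum()<2000]
        if not R: continue
        if nm=='cup_mid': R=sorted(R,key=lambda x:x['region'].sum()); 
        if R: o.append((p,R[0]['rect']))
    print(nm,*fitcyl(o,h,r,x0,tp),len(o))
E
```

```text
side [([278, 179, 18, 42, 198], [284.4, 198.6])]
............................
............................
............................
............................
..............#.............
.............###............
.............#####..........
.............######.........
............########........
............####..####......
............####....###.....
............####.....###....
............####......##....
...........#####............
...........#####............
...........####.............
...........####.............
...........####.............
...........####.............
..........#####.............
..........####..............
..........####..............
..........####..............
.........#####..............
.........#####..............
.........#####..............
.........####...............
.........####...............
.........####...............
........#####...............
........#####...............
........#####...............
........####................
........####................
.......#####................
......######................
......#
[... 1281 characters left out ...]
############........###......
......................##################...####......
..........................#####################......
..............................################.......
..................................#############......
......................................#########......
..........................................####.......
#....................................................
cup_mid [0.61800133 0.311455  ] [ 1.   2.3 -0.   2.3 -0.5  2.5 -1.7 -0.7] 2
bowl [0.46876445 0.32635838] [ -74.1 -178.5 -108.2 -185.8    1.    -1.8    1.1   -0.8] 2
jar [ 0.44308459 -0.30482105] [ 0.3 -2.4 -0.3  4. ] 1
crock [0.63463591 0.52056105] [-1.5  6.5  2.3 -9.3  1.9  3.2 -9.4 -2.5] 2
```

```bash
cat >> h.py <<'E'
def panels(r=.165,w=.125):
    a=np.linspace(0,np.pi,60); o=np.c_[-r*np.cos(a),r*np.sin(a)]; o=np.vstack([o,[r,-.035],[-r,-.035]])
    return [np.c_[o[:,0],0*o[:,0]+y,o[:,1]] for y in(-w,w)]
def hnd(v,yy): e=.873+v; return np.array([[-.185*np.cos(e),y,.185*np.sin(e)] for y in yy])
E
python3 - <<'E'
from h import *
from cell import env
ps={n:env.read_camera(n) for n in('side','top')}
H={'top':[(300.5,232.2),(339.5,241.8)],'side':[(286.3,182.5),(281,212)]}
B={'side':(265.5,159.5,375.5,267),'top':(275,149.8,378,264)}
def f(q):
    r=[]
    for n,p in ps.items():
        r.append((proj(p,boxpt(q,hnd(0,(q[3],-q[3]))))-H[n]).ravel()*2)
        r.append(bbox(np.vstack([proj(p,boxpt(q,P)) for P in panels()]))-B[n])
    return np.concatenate(r)
s=least_squares(f,[.55,0,-.2,.055],loss='soft_l1'); q=s.x
print(q,np.degrees(q[2]),np.round(s.fun if 0 else f(q),1)); np.save('box.npy',q[:3])
print('handle',boxpt(q,hnd(0,[0])),'sill',boxpt(q,[-.135,0,.059]))
ims=[]
for n,(l,t,w,h) in {'top':(190,130,210,150),'side':(240,100,150,190)}.items():
    p=ps[n]; k=4 if n=='top' else 3; im=cv2.resize(p['image'][t:t+h,l:l+w,::-1],None,fx=k,fy=k)
    def pl(P,c,cl): cv2.polylines(im,[np.int32((proj(p,P)-[l,t]+.5)*k)],cl,c)
    for P in panels(): pl(boxpt(q,P),(0,255,0),True)
    pl(boxpt(q,hnd(0,(.06,-.06))),(0,0,255),False)
    pl(boxpt(q,[[-.135,.115,.059],[-.135,-.115,.059]]),(255,255,0),False)
    c=cyl(.618,.311,0,.0225,.07,.03); pl(c[:40],(0,255,255),True); pl(c[40:],(0,255,255),True); ims.append(im)
    cv2.imwrite(f'pics/ov_{n}.png',im)
E
```

```text
[ 0.55854037 -0.02410698 -0.24657829  0.05600019] -14.127895408819017 [ 0.8 -1.  -0.6  0.9  1.1  3.5 -1.   0.5  0.3  0.1 -4.3 -0.1  2.9  0.2
 -1.2 -0.1]
handle [[0.44326757 0.00490722 0.1767581 ]] sill [[0.42762368 0.00884479 0.094     ]]
```

View pics/ov_top.png

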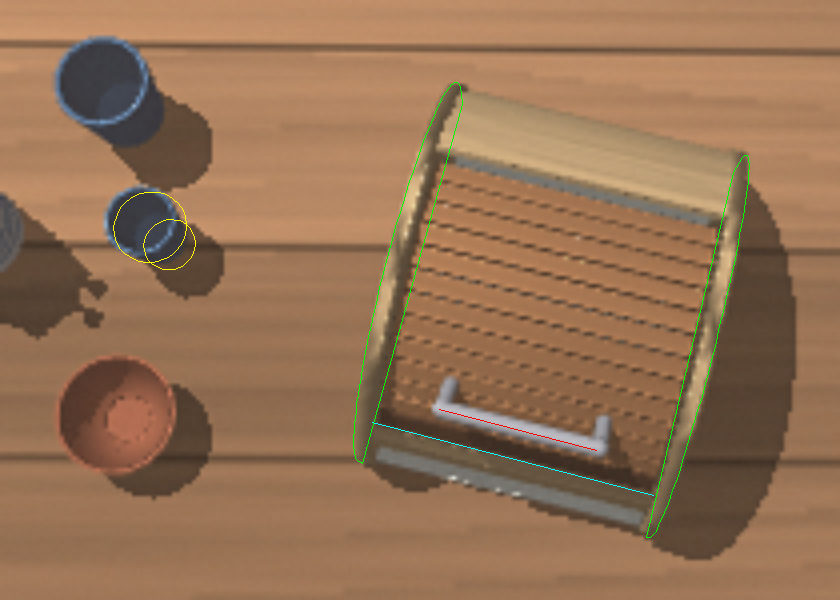

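View pics/ov_side.png

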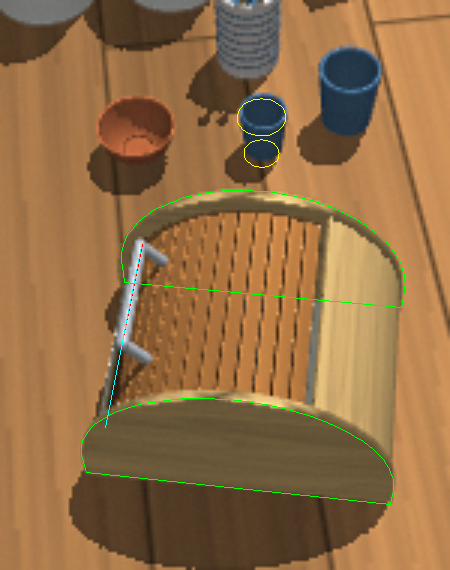

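The side and top overlays agree to about 1–2 px: yaw is about -14°, the handle is near (0.443, 0.005, 0.177), and the small cup is near (0.62, 0.315). I'll move to a look pose above the box front.

>>> apply_moves:
  targets:
    - [[32,32,18],[0,0,0.065]]
    - [[64,64,36],[0,0,0.13]]
    - [[96,96,54],[0,0,0.195]]
    - [[128,128,72],[0,0,0.26]]
    - [[160,160,90],[0,0,0.325]]
    - [[192,192,108],[0,0,0.39]]
    - [[224,224,126],[0,0,0.455]]
    - [[256,256,144],[0,0,0.52]]
  hand: 24

```text
time_s: 2.2
tool_pos: [0.4402, -0.3662, 0.3677]
tool_rot: [179.9, 0.0, 46.3]
force: [1.0, -0.4, 0.7]
grip_width: 0.0312
```

>>> apply_moves:
  targets:
    - [[0,46,0],[0,0,0.065]]
    - [[0,92,0],[0,0,0.13]]
    - [[0,138,0],[0,0,0.195]]
    - [[0,184,0],[0,0,0.26]]
    - [[0,230,0],[0,0,0.325]]
    - [[0,276,0],[0,0,0.39]]
    - [[0,322,0],[0,0,0.455]]
    - [[0,368,0],[0,0,0.52]]

```text
time_s: 3.0
tool_pos: [0.4389, 0.0023, 0.3669]
tool_rot: [179.9, 0.0, 76.1]
force: [0.9, 0.3, 0.3]
grip_width: 0.024
```

```bash
cat >> h.py <<'E'
from scipy.spatial.transform import Rotation as Rn
def wrist(env):
    o=env.get_obs(); p=env.read_camera('wrist')
    T=np.eye(4); T[:3,:3]=Rn.from_euler('xyz',o['tool_rot'],degrees=True).as_matrix(); T[:3,3]=o['tool_pos']
    p['camera_from_world']=np.linalg.inv(T@np.array(p['mount'])); return o,p
def draw(p,q,v=0,extra=(),k=1):
    im=cv2.resize(p['image'][:,:,::-1],None,fx=k,fy=k).copy()
    def pl(P,c,cl=False): cv2.polylines(im,[np.int32((proj(p,P)+.5)*k)],cl,c)
    for P in panels(): pl(boxpt(q,P),(0,255,0),True)
    pl(boxpt(q,hnd(v,(.06,-.06))),(0,0,255)); pl(boxpt(q,[[-.135,.115,.059],[-.135,-.115,.059]]),(255,255,0))
    for P,c in extra: pl(P,c,True)
    return im
E
python3 - <<'E'
from h import *
from cell import env
o,p=wrist(env); print(o['time_s'],o['tool_pos'],o['tool_rot'],o['force'],o['qpos'],np.round(p['mount'],3).tolist())
cv2.imwrite('pics/w1.png',draw(p,np.load('box.npy')))
E
```

```text
3.0 [0.43887155 0.00228968 0.36685873] [1.79929861e+02 3.92237465e-02 7.61065013e+01] [0.89200818 0.32090459 0.31605445] [ 40.05499773 -10.07476706 -37.15121948  95.32578476  -6.01945121
  92.65763656 -10.84870489] [[0.0, -0.967, -0.254, 0.068], [1.0, 0.0, -0.001, -0.0], [0.001, -0.254, 0.967, -0.161], [0.0, 0.0, 0.0, 1.0]]
```

View pics/w1.png

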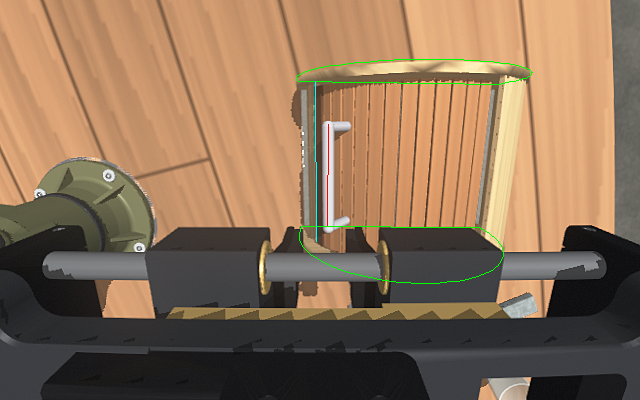

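The wrist view confirms the handle: the bar is at column ~327 and the model puts it at 328, with matching ends at rows 123–231. Descending to straddle it.

>>> apply_moves:
  targets:
    - [[4,3,-45],[0,0,0]]
    - [[4,3,-90],[0,0,0]]
    - [[4,3,-135],[0,0,0]]
    - [[4,3,-165],[0,0,0]]
    - [[4,3,-180],[0,0,0]]
    - [[4,3,-192],[0,0,0]]
    - [[4,3,-204],[0,0,0]]
    - [[4,3,-204],[0,0,0]]
  hand: 32

```text
time_s: 3.85
tool_pos: [0.4426, 0.0033, 0.1616]
tool_rot: [-179.9, 0.0, 76.0]
force: [-0.2, -0.5, -0.7]
grip_width: 0.0318
```

```bash
cat > arc.py <<'E'
from h import *
q=np.load('box.npy')
# world TCP targets along arc, tip 14 mm below bar centre
for v in np.arange(0,1.36,.1): print(round(v,2),np.round((boxpt(q,hnd(v,[0]))[0]-[0,0,.014])*1000,0), np.round((boxpt(q,hnd(v,[0]))[0]-boxpt(q,hnd(0,[0]))[0])*1000,0))
E
python3 arc.py; python3 -c "
from cell import env; o=env.get_obs(); print(o['tool_pos'],o['force'],o['qpos'])"
```

```text
0.0 [443.   5. 163.] [0. 0. 0.]
0.1 [458.   1. 174.] [14. -4. 11.]
0.2 [473.  -3. 184.] [30. -7. 21.]
0.3 [489.  -7. 192.] [ 46. -12.  29.]
0.4 [506. -11. 198.] [ 63. -16.  35.]
0.5 [523. -15. 202.] [ 80. -20.  40.]
0.6 [541. -20. 205.] [ 98. -25.  42.]
0.7 [559. -24. 206.] [116. -29.  43.]
0.8 [577. -29. 205.] [134. -34.  42.]
0.9 [595. -33. 202.] [151. -38.  39.]
1.0 [612. -38. 198.] [169. -42.  35.]
1.1 [629. -42. 191.] [186. -47.  28.]
1.2 [645. -46. 183.] [202. -51.  20.]
1.3 [660. -50. 173.] [217. -55.  11.]
[0.44260047 0.00325956 0.16160458] [-0.15637999 -0.45612424 -0.67315603] [ 38.95746471  -3.99385006 -40.72868715 114.34793441  -2.81606246
  68.79712414 -14.71911195]
```

>>> apply_moves:
  targets:
    - [[0,0,0],[0,0,0]]
    - [[7,-2,6],[0,0,0]]
    - [[14,-4,11],[0,0,0]]
    - [[22,-6,16],[0,0,0]]
    - [[30,-7,21],[0,0,0]]
    - [[38,-9,25],[0,0,0]]
    - [[46,-12,29],[0,0,0]]
    - [[55,-14,32],[0,0,0]]
  hand: 20

```text
time_s: 4.65
tool_pos: [0.4995, -0.0111, 0.1957]
tool_rot: [179.9, -0.0, 75.9]
force: [-2.3, 0.6, 1.6]
grip_width: 0.0201
```

```bash
python3 - <<'E'
from h import *
from cell import env
o=env.get_obs(); print(o['force'],o['tool_pos'],o['grip_width'])
p=env.read_camera('side'); q=np.load('box.npy')
im=draw(p,q,.35); cv2.imwrite('pics/s2.png',cv2.resize(im[130:290,220:420],None,fx=3,fy=3))
E
```

```text
[-2.28616599  0.63035047  1.57291899] [ 0.4995443  -0.01108615  0.19569512] 0.020109095094999307
```

View pics/s2.png

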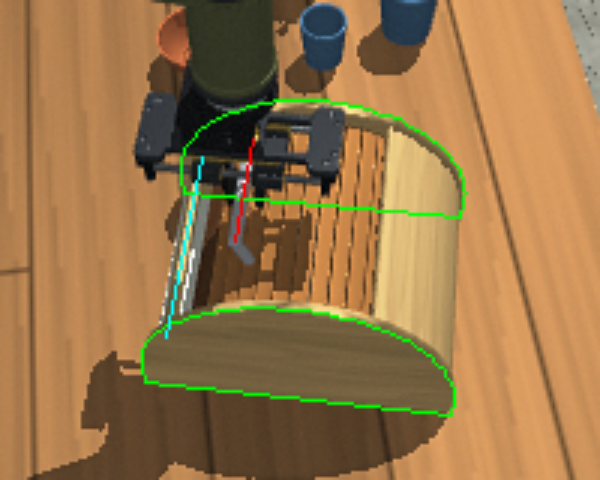

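>>> apply_moves:
  targets:
    - [[11,-3,4],[0,0,0]]
    - [[23,-6,7],[0,0,0]]
    - [[36,-9,9],[0,0,0]]
    - [[48,-12,10],[0,0,0]]
    - [[61,-15,11],[0,0,0]]
    - [[74,-18,10],[0,0,0]]
    - [[86,-21,9],[0,0,0]]
    - [[98,-24,6],[0,0,0]]

```text
time_s: 5.5
tool_pos: [0.5979, -0.0353, 0.2006]
tool_rot: [179.9, -0.0, 75.9]
force: [1.2, 0.1, 0.7]
grip_width: 0.02
```

>>> apply_moves:
  targets:
    - [[12,-3,-3],[0,0,0]]
    - [[24,-6,-7],[0,0,0]]
    - [[36,-10,-12],[0,0,0]]
    - [[47,-12,-17],[0,0,0]]
    - [[58,-15,-24],[0,0,0]]
    - [[65,-17,-28],[0,0,0]]
    - [[68,-18,-31],[0,0,0]]
    - [[68,-18,-31],[0,0,0]]

```text
time_s: 6.3
tool_pos: [0.6639, -0.0526, 0.169]
tool_rot: [-179.9, 0.0, 76.0]
force: [-0.6, 0.1, 0.3]
grip_width: 0.0201
```

>>> apply_moves:
  targets:
    - [[0,0,15],[0,0,0]]
    - [[0,0,40],[0,0,0]]
    - [[0,0,80],[0,0,0]]
    - [[0,0,130],[0,0,0]]
    - [[-30,30,170],[0,0,0]]
    - [[-70,45,190],[0,0,0]]
    - [[-110,60,200],[0,0,0]]
    - [[-130,60,200],[0,0,0]]
  hand: 28

```text
time_s: 7.1
tool_pos: [0.5317, 0.0125, 0.3744]
tool_rot: [179.7, 0.0, 76.3]
force: [0.7, -0.4, 0.6]
grip_width: 0.028
```

```bash
python3 - <<'E'
from h import *
from cell import env
q=np.load('box.npy')
o,p=wrist(env); print(o['time_s'],o['tool_pos'],o['force'])
for r in env.regions_of(p,'board_top')[:2]: print(r['conf'],r['rect'])
pt=env.read_camera('top'); 
for r in env.regions_of(pt,'board_top')[:2]: print('top',r['conf'],r['rect'],r['region'].sum())
im=draw(p,q,1.31)
t=cv2.resize(draw(pt,q,1.31)[110:310,190:400],None,fx=2,fy=2)
out=np.zeros((800,640,3),np.uint8); out[:400]=im; out[400:400+t.shape[0],:t.shape[1]]=t
cv2.imwrite('pics/w3.png',cv2.resize(out,None,fx=.75,fy=.75))
E
```

```text
7.1 [0.53174701 0.01246327 0.3743832 ] [ 0.70125678 -0.39116349  0.62103974]
0.76 [283.2, 135.4, 345.1, 194.9]
```

View pics/w3.png

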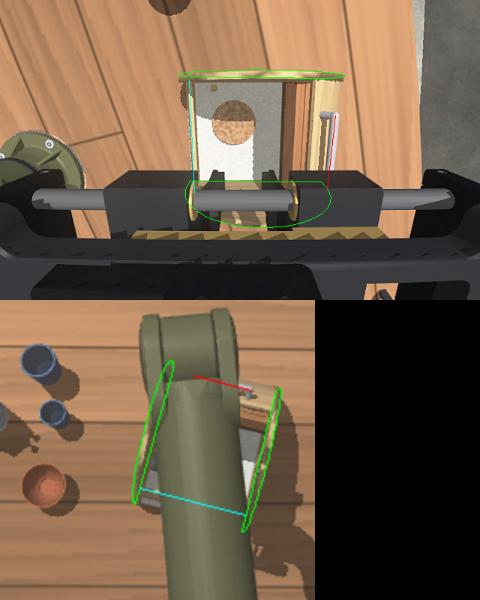

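The cover stays open with the handle at the 1.31 model line. The cork disc is at about (311,163) in the wrist view.

```bash
python3 - <<'E'
from h import *
from cell import env
q=np.load('box.npy')
o,p=wrist(env); R=env.regions_of(p,'board_top')
b=R[0]['rect']; print(R[0]['conf'],b)
a=np.linspace(0,6.283,60)
f=lambda x:bbox(proj(p,np.c_[x[0]+.05*np.cos(a),x[1]+.05*np.sin(a),0*a+.022]))-np.array(b)
s=least_squares(f,[.53,0.]); print(s.x,s.fun)
# colour mask ellipse centroid check: region centroid vs projected centre
ys,xs=np.nonzero(R[0]['region']); print(xs.mean(),ys.mean(),proj(p,[s.x[0],s.x[1],.022]))
d=s.x-q[:2]; c,sn=np.cos(q[2]),np.sin(q[2]); print('box frame',c*d[0]+sn*d[1],-sn*d[0]+c*d[1]); np.save('board.npy',s.x)
E
```

```text
0.62 [284.4, 130.2, 342.4, 191.6]
[0.51722161 0.0108472 ] [-0.84265101  0.9187641   0.84179479 -0.96702194]
309.70747041420117 160.29105029585799 [[313.40023781 161.56139122]]
box frame -0.04860087309386264 0.023811550448140567
```

The board sits in the box frame at (-49, +24) mm. The 190 mm body would foul the left panel if centred there, so I'll place the cup 12 mm towards the middle, well inside the 25 mm allowed. Now to look at the cup.

>>> apply_moves:
  targets:
    - [[5,32,0],[0,0,-0.07]]
    - [[10,64,0],[0,0,-0.14]]
    - [[15,96,0],[0,0,-0.21]]
    - [[20,128,0],[0,0,-0.28]]
    - [[25,160,0],[0,0,-0.35]]
    - [[30,192,0],[0,0,-0.42]]
    - [[35,224,-10],[0,0,-0.49]]
    - [[40,255,-20],[0,0,-0.54]]
  hand: 87

```text
time_s: 8.2
tool_pos: [0.5753, 0.2637, 0.3482]
tool_rot: [-179.9, 0.0, 44.8]
force: [0.4, -0.6, 0.3]
grip_width: 0.0823
```

```bash
python3 - <<'E'
from h import *
from cell import env
o,p=wrist(env); print(o['time_s'],o['tool_pos'],o['tool_rot'],o['qpos'])
R=[r for r in env.regions_of(p,'cup_mid')]
for r in R: print(r['conf'],r['rect'],r['region'].sum())
ex=[]
for r in R[:2]:
    x,res=fitcyl([(p,r['rect'])],.07,.03,(.62,.31)); print(x,res)
x,_=fitcyl([(p,min(R[:2],key=lambda r:r['region'].sum())['rect'])],.07,.03,(.62,.31))
c=cyl(x[0],x[1],0,.0225,.07,.03)
im=draw(p,np.load('box.npy'),1.31,[(c[:40],(0,255,255)),(c[40:],(0,255,255))]); cv2.imwrite('pics/w4.png',im)
E
```

```text
8.2 [0.57532023 0.26374117 0.34822286] [-1.79891229e+02  3.63344524e-02  4.48431506e+01] [  7.10606608  20.4066279  -46.78659024  72.05056604  14.64736629
  93.58894909 -82.05737272]
0.96 [333.3, 0.0, 392.2, 70.2] 3494
0.56 [298.6, 93.6, 340.2, 141.6] 1407
[0.74263517 0.36061692] [  6.    1.3  -7.2 -13.7]
[0.62017479 0.31837049] [-0.7  1.7  0.7 -2. ]
```

View pics/w4.png

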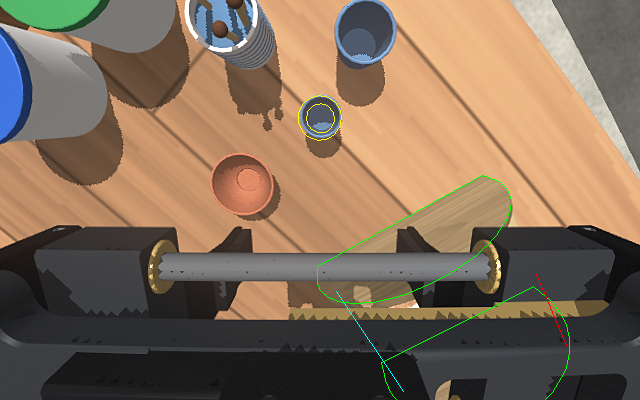

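The close crop confirms the smaller cup at (320,118), fitting the 60 mm/70 mm model at (0.620, 0.318). The big cup at (365,35) is the look-alike. Going down on it.

>>> apply_moves:
  targets:
    - [[12,14,-45],[0,0,0]]
    - [[24,28,-90],[0,0,0]]
    - [[36,42,-135],[0,0,0]]
    - [[45,54,-180],[0,0,0]]
    - [[45,54,-225],[0,0,0]]
    - [[45,54,-260],[0,0,0]]
    - [[45,54,-290],[0,0,0]]
    - [[45,54,-312],[0,0,0]]

```text
time_s: 9.1
tool_pos: [0.6188, 0.3144, 0.0336]
tool_rot: [-179.9, 0.3, 45.0]
force: [-0.2, -0.6, -0.0]
grip_width: 0.0872
```

>>> apply_moves:
  targets:
    - [[0,0,0],[0,0,0]]
    - [[0,0,0],[0,0,0]]
    - [[0,0,0],[0,0,0]]
    - [[0,0,0],[0,0,0]]
    - [[0,0,0],[0,0,0]]
    - [[0,0,0],[0,0,0]]
  hand: 40
  squeeze: 15

```text
time_s: 9.7
tool_pos: [0.6204, 0.3166, 0.0393]
tool_rot: [179.9, -0.1, 45.0]
force: [0.7, -0.5, 4.3]
grip_width: 0.0584
```

>>> apply_moves:
  targets:
    - [[0,0,5],[0,0,0]]
    - [[0,0,15],[0,0,0]]
    - [[0,0,40],[0,0,0]]
    - [[0,0,75],[0,0,0]]
    - [[0,0,115],[0,0,0]]
    - [[0,0,155],[0,0,0]]
    - [[0,0,195],[0,0,0]]
    - [[0,0,225],[0,0,0]]

```text
time_s: 10.5
tool_pos: [0.619, 0.3169, 0.266]
tool_rot: [180.0, -0.1, 45.1]
force: [1.4, -0.3, -2.9]
grip_width: 0.0585
```

>>> apply_moves:
  targets:
    - [[0,0,20],[0,0,-0.03]]
    - [[-10,-30,30],[0,0,-0.1]]
    - [[-20,-60,30],[0,0,-0.18]]
    - [[-32,-95,30],[0,0,-0.27]]
    - [[-44,-130,30],[0,0,-0.37]]
    - [[-56,-165,30],[0,0,-0.47]]
    - [[-68,-200,30],[0,0,-0.57]]
    - [[-78,-230,30],[0,0,-0.67]]

```text
time_s: 11.3
tool_pos: [0.5399, 0.0846, 0.2927]
tool_rot: [180.0, 0.0, 6.4]
force: [0.7, -0.3, -3.0]
grip_width: 0.0585
```

>>> apply_moves:
  targets:
    - [[-8,-25,0],[0,0,-0.08]]
    - [[-15,-45,0],[0,0,-0.16]]
    - [[-21,-63,0],[0,0,-0.24]]
    - [[-25,-75,0],[0,0,-0.3]]
    - [[-28,-83,0],[0,0,-0.34]]
    - [[-29,-87,0],[0,0,-0.36]]
    - [[-29,-87,0],[0,0,-0.36]]

```text
time_s: 12.0
tool_pos: [0.5121, -0.0006, 0.2926]
tool_rot: [180.0, 0.0, -14.0]
force: [-0.1, -0.1, -2.3]
grip_width: 0.0582
```

```bash
python3 - <<'E'
from h import *
from cell import env
q=np.load('box.npy')
o,p=wrist(env); print(o['time_s'],o['tool_pos'],o['tool_rot'],o['force'],o['grip_width'],o['qpos'])
ps=env.read_camera('side'); im=draw(p,q,1.31)
b=np.load('board.npy'); a=np.linspace(0,6.28,40)
disc=np.c_[b[0]+.05*np.cos(a),b[1]+.05*np.sin(a),0*a+.022]
s=cv2.resize(draw(ps,q,1.31,[(disc,(255,0,255))])[80:280,220:420],None,fx=2,fy=2)
out=np.zeros((600,480,3),np.uint8); out[:300]=cv2.resize(draw(p,q,1.31,[(disc,(255,0,255))]),(480,300)); out[300:,:300]=cv2.resize(s,(300,300))
cv2.imwrite('pics/w5.png',out)
E
```

```text
12.0 [ 0.51209018 -0.00061636  0.29264313] [ 1.79993350e+02  3.63824352e-03 -1.39843335e+01] [-0.14180483 -0.09993622 -2.28331912] 0.058161127979540574 [  29.41864039    1.40038154  -32.66563473   95.05223171    0.76557157
   83.77480629 -107.3066443 ]
```

View pics/w5.png

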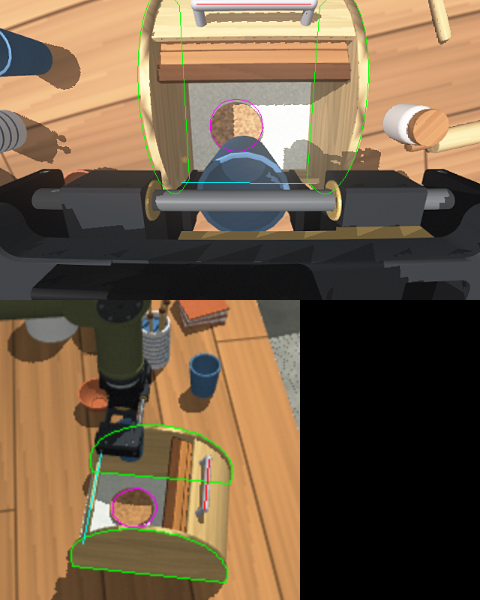

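Overlays match the board and panels in both views, and the cover is still open. Lowering the cup.

>>> apply_moves:
  targets:
    - [[2,0,-25],[0,0,0]]
    - [[2,0,-60],[0,0,0]]
    - [[2,0,-95],[0,0,0]]
    - [[2,0,-125],[0,0,0]]
    - [[2,0,-145],[0,0,0]]
    - [[2,0,-160],[0,0,0]]
    - [[2,0,-170],[0,0,0]]
    - [[2,0,-175],[0,0,0]]

```text
time_s: 12.9
tool_pos: [0.5143, -0.0002, 0.1171]
tool_rot: [-180.0, 0.0, -13.9]
force: [-0.5, 0.3, -1.7]
grip_width: 0.0586
```

>>> apply_moves:
  targets:
    - [[0,0,-10],[0,0,0]]
    - [[0,0,-20],[0,0,0]]
    - [[0,0,-28],[0,0,0]]
    - [[0,0,-35],[0,0,0]]
    - [[0,0,-41],[0,0,0]]
    - [[0,0,-45],[0,0,0]]
    - [[0,0,-48],[0,0,0]]
    - [[0,0,-50],[0,0,0]]

```text
time_s: 13.7
tool_pos: [0.5143, -0.0007, 0.0674]
tool_rot: [180.0, -0.0, -14.0]
force: [0.8, -0.3, -2.7]
grip_width: 0.0585
```

>>> apply_moves:
  targets:
    - [[0,0,-1],[0,0,0]]
    - [[0,0,-2],[0,0,0]]
    - [[0,0,-3],[0,0,0]]
    - [[0,0,-4],[0,0,0]]
    - [[0,0,-5],[0,0,0]]
    - [[0,0,-5],[0,0,0]]

```text
time_s: 14.3
tool_pos: [0.5141, -0.0007, 0.0625]
tool_rot: [180.0, 0.0, -14.0]
force: [-0.5, 0.9, -2.0]
grip_width: 0.0585
```

>>> apply_moves:
  targets:
    - [[0,0,-1],[0,0,0]]
    - [[0,0,-1],[0,0,0]]
    - [[0,0,-2],[0,0,0]]
    - [[0,0,-2],[0,0,0]]

```text
time_s: 14.7
tool_pos: [0.5153, -0.0009, 0.0614]
tool_rot: [-180.0, -0.1, -14.0]
force: [0.5, -1.5, 3.3]
grip_width: 0.0582
```

>>> apply_moves:
  targets:
    - [[0,0,-1],[0,0,0]]
    - [[0,0,-1],[0,0,0]]

```text
time_s: 14.9
tool_pos: [0.516, -0.0011, 0.0611]
tool_rot: [-180.0, -0.2, -14.0]
force: [0.9, -1.2, 6.3]
grip_width: 0.0586
```

Contact reached (force rising to +6 N). Releasing and backing straight up.

>>> apply_moves:
  targets:
    - [[0,0,1],[0,0,0]]
    - [[0,0,1],[0,0,0]]
    - [[0,0,1],[0,0,0]]
    - [[0,0,1],[0,0,0]]
    - [[0,0,1],[0,0,0]]
  hand: 80

```text
time_s: 15.4
tool_pos: [0.5139, -0.0006, 0.0603]
tool_rot: [180.0, 0.0, -14.0]
force: [1.1, 0.2, 0.1]
grip_width: 0.0793
```

>>> apply_moves:
  targets:
    - [[0,0,8],[0,0,0]]
    - [[0,0,20],[0,0,0]]
    - [[0,0,40],[0,0,0]]
    - [[0,0,75],[0,0,0]]
    - [[0,0,115],[0,0,0]]
    - [[0,0,160],[0,0,0]]
    - [[-10,0,205],[0,0,0]]
    - [[-30,0,245],[0,0,0]]

```text
time_s: 16.2
tool_pos: [0.4846, -0.0002, 0.3091]
tool_rot: [-179.9, -0.2, -13.9]
force: [0.6, 0.1, -0.1]
grip_width: 0.0799
```

```bash
python3 - <<'E'
from h import *
from cell import env
q=np.load('box.npy')
o,p=wrist(env); print(o['time_s'],o['tool_pos'],o['tool_rot'],o['force'],o['qpos'])
b=np.load('board.npy'); a=np.linspace(0,6.28,40)
disc=np.c_[b[0]+.05*np.cos(a),b[1]+.05*np.sin(a),0*a+.022]
R=env.regions_of(p,'cup_mid')
for r in R[:3]:
    if r['rect'][0]>100: x,res=fitcyl([(p,r['rect'])],.07,.03,(.515,0),z0=.022); print(r['conf'],r['rect'],x,res,(x-b)*1000)
c=cyl(.515,-.001,.022,.0225,.092,.03)
ps=env.read_camera('side')
E_=[(disc,(255,0,255)),(c[:40],(0,255,255)),(c[40:],(0,255,255))]
s=cv2.resize(draw(ps,q,1.31,E_)[130:280,240:390],(400,400))
out=np.zeros((800,640,3),np.uint8); out[:400]=draw(p,q,1.31,E_); out[400:,:400]=s
cv2.imwrite('pics/w6.png',cv2.resize(out,None,fx=.75,fy=.75))
E
```

```text
16.2 [ 4.84639253e-01 -2.34086142e-04  3.09067022e-01] [-1.79943259e+02 -1.61401133e-01 -1.39421677e+01] [ 0.64994224  0.08036929 -0.11885509] [  30.78844128   -2.88195481  -32.27963969   96.8244846    -1.5554003
   85.44359071 -105.28156527]
0.78 [298.2, 124.0, 339.9, 173.8] [ 0.51851542 -0.00286934] [-3.6  0.4  3.5 -0.4] [  1.29381283 -13.7165446 ]
```

View pics/w6.png

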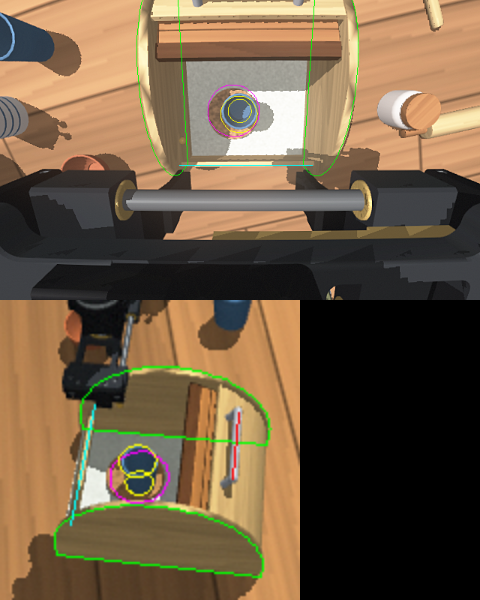

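The cup is upright on the cork, about 13 mm from centre, with the cover still open. Now back to the handle to lead the cover shut.

>>> apply_moves:
  targets:
    - [[11,-3,10],[0,0,0.1]]
    - [[22,-6,20],[0,0,0.2]]
    - [[33,-9,20],[0,0,0.3]]
    - [[44,-12,20],[0,0,0.4]]
    - [[55,-15,20],[0,0,0.5]]
    - [[66,-18,20],[0,0,0.6]]
    - [[78,-21,20],[0,0,0.7]]
    - [[90,-25,20],[0,0,0.8]]
  hand: 32

```text
time_s: 17.15
tool_pos: [0.5744, -0.0255, 0.3246]
tool_rot: [-179.9, 0.1, 32.1]
force: [0.7, -0.0, 0.4]
grip_width: 0.0334
```

>>> apply_moves:
  targets:
    - [[11,-3,0],[0,0,0.1]]
    - [[22,-6,0],[0,0,0.2]]
    - [[33,-9,0],[0,0,0.3]]
    - [[44,-12,0],[0,0,0.4]]
    - [[55,-16,0],[0,0,0.5]]
    - [[66,-20,0],[0,0,0.6]]
    - [[78,-24,0],[0,0,0.7]]
    - [[87,-26,0],[0,0,0.77]]

```text
time_s: 17.95
tool_pos: [0.6616, -0.0522, 0.3241]
tool_rot: [-179.9, 0.0, 76.2]
force: [-0.1, 0.5, -0.5]
grip_width: 0.0317
```

```bash
python3 - <<'E'
from cell import env
o=env.get_obs(); print(o['time_s'],o['tool_pos'],o['tool_rot'],o['qpos'],o['grip_width'])
E
```

```text
17.95 [ 0.66155973 -0.05217375  0.32413332] [-1.79887609e+02  4.88609271e-03  7.61502690e+01] [ 28.69159961  22.79449792 -37.92396303  69.98299451  13.74649312
  91.73525916 -20.44950672] 0.03169928034500732
```

>>> apply_moves:
  targets:
    - [[0,1,-40],[0,0,0]]
    - [[0,1,-80],[0,0,0]]
    - [[0,1,-110],[0,0,0]]
    - [[0,1,-130],[0,0,0]]
    - [[0,1,-145],[0,0,0]]
    - [[0,1,-153],[0,0,0]]
    - [[0,1,-153],[0,0,0]]

```text
time_s: 18.65
tool_pos: [0.6624, -0.0507, 0.1739]
tool_rot: [179.8, -0.0, 76.0]
force: [0.9, -0.9, 2.1]
grip_width: 0.0321
```

>>> apply_moves:
  targets:
    - [[0,0,0],[0,0,0]]
    - [[-11,3,6],[0,0,0]]
    - [[-22,5,13],[0,0,0]]
    - [[-33,8,18],[0,0,0]]
    - [[-45,12,23],[0,0,0]]
    - [[-57,15,27],[0,0,0]]
    - [[-69,18,29],[0,0,0]]
    - [[-81,20,31],[0,0,0]]
  hand: 20

```text
time_s: 19.45
tool_pos: [0.5786, -0.0297, 0.2033]
tool_rot: [-179.9, -0.0, 76.0]
force: [1.8, 0.5, 0.8]
grip_width: 0.0199
```

```bash
python3 - <<'E'
from h import *
from cell import env
q=np.load('box.npy'); o=env.get_obs(); t=np.array(o['tool_pos']); print(o['time_s'],t,o['force'],o['grip_width'])
d=t[:2]-q[:2]; c,s=np.cos(q[2]),np.sin(q[2]); bx=c*d[0]+s*d[1]; bz=t[2]+.014-.035; print('r',np.hypot(bx,bz),'v',np.pi-np.arctan2(bz,bx)-.873)
p=env.read_camera('side'); cv2.imwrite('pics/s7.png',cv2.resize(draw(p,q,.82)[120:290,220:420],None,fx=3,fy=3))
E
```

```text
19.45 [ 0.57861121 -0.02969414  0.20326677] [1.82646933 0.5471657  0.78753334] 0.01994048727808687
r 0.18345288379405056 v 0.8115722296835333
```

View pics/s7.png

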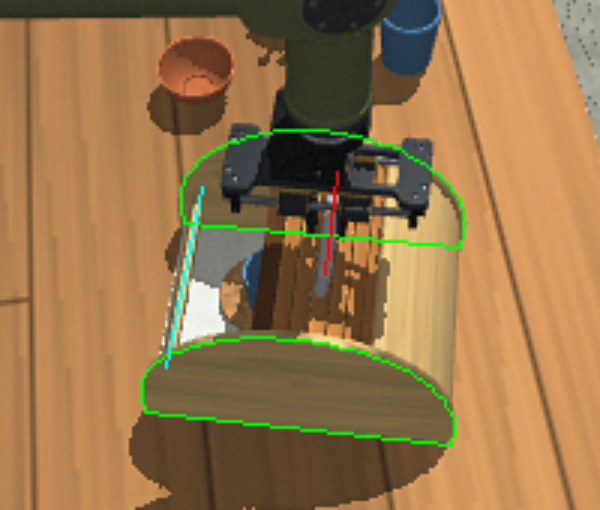

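The cover follows the fingers, with the handle at the model line for about 0.82. Continuing down.

>>> apply_moves:
  targets:
    - [[-12,3,1],[0,0,0]]
    - [[-25,7,2],[0,0,0]]
    - [[-37,9,1],[0,0,0]]
    - [[-50,13,-1],[0,0,0]]
    - [[-62,16,-3],[0,0,0]]
    - [[-74,19,-6],[0,0,0]]
    - [[-86,22,-10],[0,0,0]]
    - [[-97,25,-16],[0,0,0]]
  hand: 18

```text
time_s: 20.3
tool_pos: [0.4812, -0.0055, 0.1869]
tool_rot: [-179.9, 0.0, 76.0]
force: [-1.5, 0.1, 1.6]
grip_width: 0.0179
```

>>> apply_moves:
  targets:
    - [[-5,1,-3],[0,0,0]]
    - [[-10,3,-5],[0,0,0]]
    - [[-15,4,-8],[0,0,0]]
    - [[-20,5,-11],[0,0,0]]
    - [[-25,6,-14],[0,0,0]]
    - [[-30,7,-18],[0,0,0]]
    - [[-35,9,-22],[0,0,0]]
    - [[-40,10,-25],[0,0,0]]

```text
time_s: 21.1
tool_pos: [0.4427, 0.0046, 0.1624]
tool_rot: [-180.0, -0.0, 76.0]
force: [-0.2, 0.2, -0.6]
grip_width: 0.0179
```

```bash
python3 - <<'E'
from cell import env
o=env.get_obs(); print(o['time_s'],o['tool_pos'],o['tool_rot'],o['force'],o['qpos'],o['grip_width'])
E
```

```text
21.1 [0.44267279 0.00463475 0.16237498] [-1.79957687e+02 -1.57207861e-02  7.59644740e+01] [-0.2349438   0.15665538 -0.63251018] [ 38.46763527  -4.0799647  -40.3933607  114.33195469  -2.8625355
  68.83813403 -14.853681  ] 0.017886650723843746
```

>>> apply_moves:
  targets:
    - [[-2,0,-2],[0,0,0]]
    - [[-4,1,-3],[0,0,0]]
    - [[-6,1,-5],[0,0,0]]
    - [[-6,1,-5],[0,0,0]]

```text
time_s: 21.5
tool_pos: [0.4421, 0.0045, 0.16]
tool_rot: [179.3, -0.1, 75.9]
force: [10.3, -2.7, 4.4]
grip_width: 0.018
```

>>> apply_moves:
  targets:
    - [[-2,0,-1],[0,0,0]]
    - [[-3,1,-2],[0,0,0]]
    - [[-3,1,-2],[0,0,0]]
    - [[5,-1,4],[0,0,0]]
    - [[6,-1,5],[0,0,0]]

```text
time_s: 22.0
tool_pos: [0.4432, 0.0043, 0.1627]
tool_rot: [-179.9, -0.0, 75.9]
force: [-0.7, -0.4, 0.3]
grip_width: 0.0179
```

>>> apply_moves:
  targets:
    - [[0,0,0],[0,0,0]]
    - [[0,0,10],[0,0,0]]
    - [[0,0,30],[0,0,0]]
    - [[0,0,65],[0,0,0]]
    - [[0,0,110],[0,0,0]]
    - [[0,-30,150],[0,0,0]]
    - [[0,-75,165],[0,0,0]]
    - [[0,-120,170],[0,0,0]]
  hand: 30

```text
time_s: 22.8
tool_pos: [0.4437, -0.1164, 0.3356]
tool_rot: [179.8, 0.1, 76.1]
force: [0.8, 0.1, -1.1]
grip_width: 0.0299
```

>>> apply_moves:
  targets:
    - [[0,-45,0],[0,0,0]]
    - [[0,-90,0],[0,0,0]]
    - [[0,-135,0],[0,0,0]]
    - [[0,-180,0],[0,0,0]]
    - [[0,-200,0],[0,0,0]]

```text
time_s: 23.3
tool_pos: [0.4411, -0.32, 0.3317]
tool_rot: [-179.9, 0.0, 75.7]
force: [0.5, -0.3, -0.5]
grip_width: 0.03
```

```bash
python3 - <<'E'
from h import *
from cell import env
q=np.load('box.npy'); o=env.get_obs(); print(o['time_s'],o['tool_pos'],o['force'])
t=env.read_camera('top'); s=env.read_camera('side')
out=np.zeros((600,800,3),np.uint8)
out[:,:320]=cv2.resize(s['image'][60:390,240:416,::-1],(320,600)); 
out[:300,320:]=cv2.resize(draw(t,q,0)[110:290,160:448],(480,300))
out[300:,320:720]=cv2.resize(draw(s,q,0)[150:285,240:420],(400,300))
cv2.imwrite('pics/f8.png',out)
hsv0=[]
for n,p,(l,tt,r,b) in(('top',t,(295,215,352,250)),('side',s,(272,175,302,225))):
    old=cv2.imread(f'pics/{n}0.png')[:,:,::-1]
    f=lambda I:[np.round(np.mean(np.nonzero((lambda h:(h[...,1]<60)&(h[...,2]>110))(cv2.cvtColor(np.ascontiguousarray(I[tt:b,l:r]),cv2.COLOR_RGB2HSV))),1),1)]
    print(n,f(old),f(p['image']))
E
```

```text
23.3 [ 0.44111044 -0.31995998  0.33172766] [ 0.53512223 -0.25493182 -0.45072121]
top [array([23. , 21.4])] [array([23.1, 21.2])]
side [array([24.2, 12.2])] [array([33.5, 23.5])]
```

View pics/f8.png

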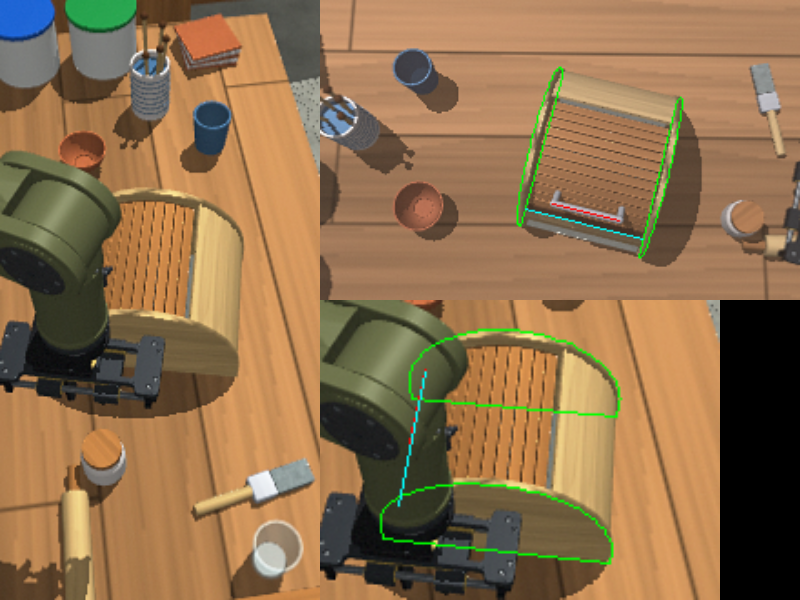

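The top view shows the handle within 0.2 px of its starting (shut) place, with the other ware unmoved. The arm stands clear of the box, so I'm handing in.

```bash
python3 -c "
from cell import env; print(env.sign_off())"
```

```text
the job is handed in; nothing more can be done
None
```

The small blue cup is in the damp box and the cover is shut. The job was handed in at about 23 s of the 72 s allowed, with the arm clear of everything.

I rolled the cover back to its stop with the fingers loosely around the handle, and it stayed open by itself. I set the cup down with about 6 N of contact, let go, then led the cover down with the fingers and pressed it against its stop at about 11 N.

**Last checks:**
- **Cup:** it stood upright on the cork when I let go, about 13 mm from the board's centre (limit 25 mm). I aimed 12 mm off-centre on purpose so the gripper's body would clear the left end panel. It could not be seen again once the cover was shut.
- **Cover:** in the top view the handle is within about 0.2 px of where it was when shut at the start.
- **Other things:** the big cup, bowl, jar, crock, brush and glass look unmoved. The gripper hid part of the rolling pin in the last top view; it looked in place in the side view.
- **Failed check:** the side-view handle comparison could not be used because the arm blocked that camera, so the shut cover is confirmed by the top view and the force at the stop.

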